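# Tape off the handle line of a drawer front

## Robot

A 6-joint arm with a two-finger parallel gripper is mounted at the origin on the work surface. World frame = base frame: x ahead of the robot, y to its left, z up, the work surface at z = 0. Lengths are in m, angles in rad, forces in N, time in s.
With the tool pointing down it reaches from about 0.3 to 0.775 m from the base axis. Payload 14.6 kg.
Tool frame: the origin (TCP) lies at the very end of the fingers, on their centre line; the grasp point (between the pads) lies 19 mm behind it; z points along the fingers, y is the line along which they close (so a half turn about z gives the same grasp; the last joint's range is limited). The gripper opens to 94 mm and grips with 3 to 60 N. Pads are 16 mm wide; open, the fingers measure 119 mm over their backs; the gripper's body (75 mm by 177 mm) begins 78 mm behind the grasp point.
Start: joints at [-1.265, 0.3, 1.521, -0, 1.321, -0.067], TCP at [0.2, -0.512, 0.205] pointing down, gripper open.
Joint ranges: [-3.03, 3.03], [-0.79, 2.21], [0.23, 2.52], [-1.04, 4.18], [0, 3.07], [-2.55, 2.55]. Speed limits (rad/s): [2.22, 2.22, 2.57, 3.14, 3.14, 3.14].

## Interface

Orientations are given as [roll, pitch, yaw] about the fixed x, y, z axes, in that order (R = Rz(yaw) Ry(pitch) Rx(roll)).
In Python, from station import ctrl, cams gives the robot as it stands. The module is installed in compiled form; this text tells all that it offers.
- The arm moves only by the tool arm_command, never from a script. Its argument "plan" is a list that holds one entry, the list of rows, each a list of 7 numbers: the shift along the tool's x, y, z in fractions of the full range, 1 being 1 m, then the turn, a rotation vector about the tool's x, y, z in normalised numbers (1 is pi rad), then the closure, from -1 (fully open) to 1 (shut). A call has 1 to 12 rows; each row is the pose to reach, as a shift and turn from the pose commanded when the call began, along the tool's axes at that moment; what a row does not reach only later rows make up. A row lasts 1/10 s, in which the tool goes at most 50 mm and 8.59 degrees, less where a joint would pass 70% of its speed; a pose out of reach is approached as far as the arm can. A call with a gripper value outside its range is refused whole. The fingers move at their own pace and stop on an object; "squeeze" is the grip in N (left out, the last holds). Time passes only in rows, so rows that repeat a pose let the fingers close. It gives the time, the measured TCP pose, the force, the opening and the grip force at its end, in the units of the state.
- ctrl.get_obs(): the state, without advancing time (a new reading comes with each control period).
- cams.camera(name): name is "scene" or "top" or "wrist"; returns (picture, depth): 400x640x3 uint8, blue, green, red; 400x640 float32, m along the optical axis (not along the pixel's ray), 0 where there is no reading.
- cams.camera_info(name): a dict with "fx", "fy", "cx", "cy" (pixels), "world_to_cam" (4x4, takes a point from world to camera coordinates). Camera axes: x right, y down, z forward; pixel columns grow to the right and rows downward; lengths in m; the calibration is good to about 2 mm. A picture is of the moment at which its call begins: read the wrist's pose just before it. camera_info takes no time and is no camera call; for the wrist camera it gives the pose at the moment of the call.
- ctrl.hand_in(): hands the job in; it is judged then, once.
The state is a dict: "time_s": time; "qpos": joint angles; "joint_vel": joint speeds; "tau": joint torques, N m; "ee_pos": TCP position; "eef_rot": TCP orientation; "force": force on the tool from outside, world axes, zero at the start; "moment": the same for the moment, N m; "grip_width": finger opening in m; "grip_force": force on a finger pad.
Only numpy, scipy, OpenCV 4.12 (cv2) and the standard library are available. Lean on these libraries where they do the work, as an engineer would, in place of code of your own. Each camera call takes 0.05 s, during which the arm holds its last target. There are 200 camera calls.

## Task

Pick up the yellow tape measure, hook its steel end over the dark oak edge of the cream drawer front, and back the case away along the front, against the spring and without pressing it down, until its nose is level with the black line. Then press the case down there gently, just until the stiff red lock plate under it is fully in, and let go: the tape stays locked, hooked over the edge, square and standing on the front with its nose at the line. Leave everything else on the counter alone.

Things in the scene. Friction and masses are not known exactly. Their poses are not given: they have to be found in the camera images.
- tape: Loose yellow and black tape measure, 0.34 to 0.48 kg. Case 92 long (x), 38 wide (y: grip it across this), yellow shell from 1 to 61 mm above the origin, which is central in plan. x: the way the blade comes out (nose at +46 mm); z up. At the start it stands unlocked, blade in, on a dark oak offcut 30 mm high (100 x 70), nose hanging over its end.
- nose (a point): Nose end of the tape's case, centred, level with the underside of the unpressed red lock plate (84 x 34) on which the case stands: 46 mm along x from the origin of tape and 6 mm below it. Axes as tape.
- hook (a point): Bottom of the steel end hook (3 mm thick, 22 wide), on its inner face, the one that bears on an edge. Moves with the blade. With the blade in it lies under the nose, 8 mm lower than the unpressed lock plate's underside, 14 mm below the origin of tape. Axes as tape.
- blade (a joint): How far the blade is out of the case, in m: 0 in (hook's inner face at the nose) to 0.088 (end stop). A spring pulls it in with 2.6 N when in, rising to 5.2 N at the stop.
- lock (a joint): How far the stiff red plate under the case is pushed up into it, in m: 0 out, unlocked; about 0.0045 fully in: it meets the blade at 0.0042 and clamps it once pressed firmly home. It yields only to over 10 N and stays where left. The case weighs 4 N and the taut hook rubbing on the edge takes some 4 N: the wrist feels about 14 N until the plate is in, then a steep rise; 22 N will do.
- panel: Fixed cream drawer front lying face up, 250 (x) by 160 (y), on battens. Origin: on the counter under its middle; +x points to the dark oak edge that the hook goes over. Packing differs: its level top is 30 to 38 mm above the counter and the oak edge's outer face 137 to 145 mm from the origin; neither is measured. Oak is flush with the slab on top and 21 mm deep. The outer face is free below.
- line (a point): Middle of the thin black line across the drawer front (along y), 67 mm from the panel's origin towards the oak edge, so 70 to 78 mm from that edge. Axes as panel; its z is nominal only.
- screwdriver: Loose screwdriver on the counter, leave alone.
- mug: Loose blue mug, 90 high, leave alone.
- handle_a: Loose steel bar handle, 130 long, leave alone.
- handle_b: Second loose steel bar handle, leave alone.
- screw_tub: Loose blue open tub 100 x 70 x 30, leave alone.
- cleaner: Loose green bottle, 170 high, leave alone.
Mind the look-alikes: they are no part of the job. Leave any blue look-alike of the tape alone.

How it is judged:
By the outcome, as a careful person would: the job done as asked, in the order asked, and still so for the second after the job is handed in, with the robot touching nothing.
It also fails if it takes over 54 s, if anything falls off the work surface, if the arm or the gripper's body presses on something with over 40 N, if the wrist force passes 120 N, or if a joint passes its speed limit or range.

## Working session

There is one attempt and no reset: what is moved stays moved. The work goes in short steps, Python scripts to look and compute and a tool call to move; the robot and the scene stay as the last step left them, time stands still between calls to the robot, and variables do not carry over. Pictures are saved under pics/ and viewed, at most 10 in all, crops included, and the job is handed in when it is done.

Besides the shell and the picture viewer there is one more tool, called after "Request:" in YAML: its name, and indented under it one key for each argument. arm_command: Moves the arm, as the interface text tells. Its arguments: {"type":"object","properties":{"plan":{"type":"array"},"squeeze":{"type":"number"}},"required":["plan"]}

```bash
mkdir -p pics; cat > h.py <<'E'
import numpy as np, cv2
from station import ctrl, cams
def snap(n):
    info=cams.camera_info(n); im,d=cams.camera(n); return np.array(im),np.array(d),info
def world(info,u,v,z):  # depth -> world
    u,v,z=map(np.asarray,(u,v,z)); p=np.stack([(u-info['cx'])/info['fx']*z,(v-info['cy'])/info['fy']*z,z,np.ones_like(z)],-1)
    return (p@np.linalg.inv(info['world_to_cam']).T)[...,:3]
def ray(info,u,v,h):   # intersect with plane z=h
    M=np.linalg.inv(info['world_to_cam']); d=M[:3,:3]@np.array([(u-info['cx'])/info['fx'],(v-info['cy'])/info['fy'],1]); o=M[:3,3]
    return o+d*(h-o[2])/d[2]
E
python3 - <<'E'
from h import *
for n in("scene","top"):
    im,d,i=snap(n); cv2.imwrite(f"pics/{n}0.png",im); np.savez(f"{n}0.npz",im=im,d=d,**i)
o=ctrl.get_obs(); print({k:np.round(v,4) for k,v in o.items()})
E
```

```text
{'time_s': np.float64(0.1), 'qpos': array([-1.2646,  0.3004,  1.5215,  0.    ,  1.3207, -0.0666]), 'joint_vel': array([-0.0011, -0.0006,  0.    , -0.0001,  0.001 , -0.0003]), 'tau': array([ 2.80000e-03, -5.32634e+01, -3.53283e+01,  7.10000e-02,
        2.35000e-02, -1.00000e-04]), 'ee_pos': array([ 0.2003, -0.512 ,  0.205 ]), 'eef_rot': array([-3.1406e+00, -1.0000e-04,  3.7280e-01]), 'force': array([-0.6143,  0.2569, -0.3361]), 'moment': array([ 0.0065,  0.0135, -0.0375]), 'grip_force': np.float64(0.0), 'grip_width': np.float64(0.0942)}
```

View pics/top0.png

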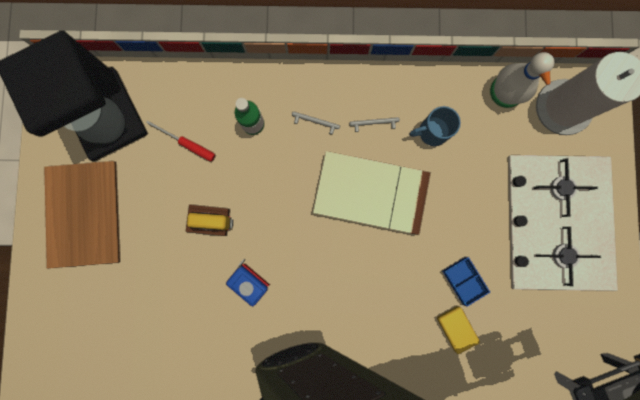

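View pics/scene0.png

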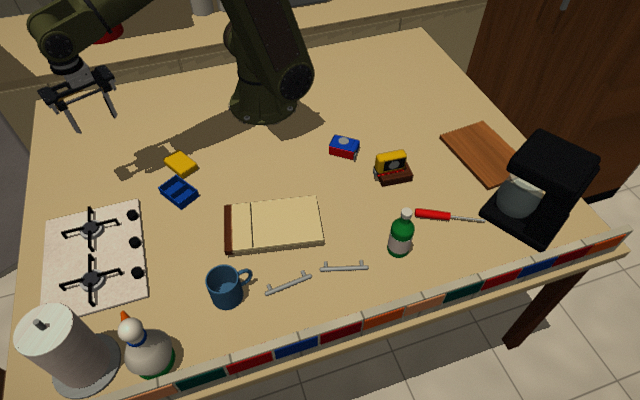

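The top view shows the yellow tape on its offcut at (208,220), with the nose to the right at (232,224). The panel centre is near (365,192), the black line near (398,198) and the dark oak edge near (421,203). Next I'll measure these.

```bash
python3 - <<'E'
from h import *
f=np.load("top0.npz"); im,d=f['im'],f['d']; I={k:f[k] for k in('fx','fy','cx','cy','world_to_cam')}
hsv=cv2.cvtColor(im,cv2.COLOR_BGR2HSV)
V,U=np.mgrid[:400,:640]; W=world(I,U,V,d)
print('cam',np.linalg.inv(I['world_to_cam'])[:3,3],I['fx'])
# tape yellow
roi=(U>180)&(U<240)&(V>200)&(V<240)
m=roi&(hsv[...,0]>18)&(hsv[...,0]<32)&(hsv[...,1]>170)&(hsv[...,2]>90)
w=W[m]; print('tape',m.sum(),np.percentile(w,[2,50,98],axis=0).round(4))
m2=roi&(W[...,2]>0.08); w=W[m2]; print(m2.sum(),w.mean(0)); r=cv2.minAreaRect(np.float32(w[:,:2]*1000)); print('raised',r, w[:,2].max(),np.median(w[:,2]))
m3=roi&(W[...,2]>0.022)&(W[...,2]<0.04); print('offcut',m3.sum(),np.median(W[m3][:,2]),cv2.minAreaRect(np.float32(W[m3][:,:2]*1000)))
# panel
roi=(U>300)&(U<440)&(V>145)&(V<240)
m=roi&(W[...,2]>0.02); w=W[m]; print('panel',m.sum(),np.median(w[:,2]),cv2.minAreaRect(np.float32(w[:,:2]*1000)))
dark=m&(hsv[...,2]<120)
n,l,s,c=cv2.connectedComponentsWithStats(dark.astype(np.uint8))
for k in range(1,n):
    if s[k,4]>15:
        q=W[l==k]; print(s[k],cv2.minAreaRect(np.float32(q[:,:2]*1000)),q.mean(0).round(4),np.median(q[:,2]))
E
```

```text
cam [0.44564967 0.01688994 1.08066547] 422.28456633563417
tape 541 [[0.4677 0.235  0.0894]
 [0.4839 0.2776 0.0965]
 [0.5001 0.3215 0.1006]]
620 [0.48430376 0.27477057 0.10959676]
raised ((476.8382263183594, 170.99072265625), (312.0764465332031, 38.56694412231445), 85.6034164428711) 1.0806654675258993 0.09609683810117126
offcut 523 0.030326471225465168 ((489.76287841796875, 288.8435974121094), (116.79978942871094, 69.75472259521484), 85.04512023925781)
panel 6917 0.03555500035398662 ((535.1654052734375, -109.15234375), (269.16180419921875, 222.1530303955078), 79.45185852050781)
[412 171  18  64 461] ((484.5944519042969, -151.59625244140625), (123.5301742553711, 323.0439453125), 33.941619873046875) [ 0.5399 -0.234   0.04  ] 0.03550868718006184
```

```bash
cat >> h.py <<'E'
from scipy.spatial.transform import Rotation as R
def plan(p,yaw,tilt=0):  # shift mm + rotvec, tool axes, to world TCP p, tool down
    o=ctrl.get_obs(); A=R.from_euler('xyz',o['eef_rot']); B=R.from_euler('xyz',[np.pi,0,yaw])
    print('t',o['time_s'],'pos',np.round(o['ee_pos'],4),'rpy',np.round(o['eef_rot'],4),'F',np.round(o['force'],2))
    print('shift',(A.inv().apply(np.array(p)-o['ee_pos'])*1000).round(1),'rot',(A.inv()*B).as_rotvec().round(4))
def yellow(im):
    h=cv2.cvtColor(im,cv2.COLOR_BGR2HSV); return (h[...,0]>18)&(h[...,0]<33)&(h[...,1]>150)&(h[...,2]>70)
E
python3 - <<'E'
from h import *
f=np.load("top0.npz"); im,d=f['im'],f['d']; I={k:f[k] for k in('fx','fy','cx','cy','world_to_cam')}
V,U=np.mgrid[:400,:640]; W=world(I,U,V,d)
ok=(W[...,2]<.2)
roi=(U>180)&(U<240)&(V>200)&(V<240)&ok
for n,lo,hi in(('tapetop',.09,.2),('off',.022,.04)):
    w=W[roi&(W[...,2]>lo)&(W[...,2]<hi)]; print(n,np.median(w[:,2]),cv2.minAreaRect(np.float32(w[:,:2]*1000)))
roi=(U>300)&(U<440)&(V>145)&(V<240)&ok&(W[...,2]>.02)&(W[...,2]<.05)
w=W[roi]; print('panel',np.median(w[:,2]),cv2.minAreaRect(np.float32(w[:,:2]*1000)))
i=cams.camera_info('wrist'); o=ctrl.get_obs(); A=R.from_euler('xyz',o['eef_rot'])
M=np.linalg.inv(i['world_to_cam']); print('wristcam in tool',A.inv().apply(M[:3,3]-o['ee_pos']).round(3),(A.inv().as_matrix()@M[:3,:3]).round(2),i['fx'],i['cx'],i['cy'])
plan([.53,-.15,.26],1.387)
E
```

```text
tapetop 0.0963640327019113 ((485.01971435546875, 279.0608825683594), (90.76216888427734, 36.56907272338867), 86.18528747558594)
off 0.030326471225465168 ((489.76287841796875, 288.8435974121094), (116.79978942871094, 69.75472259521484), 85.04512023925781)
panel 0.03553959288759745 ((565.4528198242188, -114.91093444824219), (269.0446472167969, 160.7326202392578), 79.20614624023438)
wristcam in tool [ 0.077 -0.    -0.18 ] [[-0.   -0.96 -0.27]
 [ 1.   -0.    0.  ]
 [-0.   -0.27  0.96]] 302.851009091097 323.59626296656205 203.64303524692966
t 0.1 pos [ 0.2003 -0.512   0.205 ] rpy [-3.1406e+00 -1.0000e-04  3.7280e-01] F [-0.61  0.26 -0.34]
shift [ 438.9 -217.1  -54.8] rot [-9.0000e-04 -6.0000e-04 -1.0142e+00]
```

Careful with the scale: shifts go in shares of 1 m and turns go in shares of pi rad. That gives: 422 mm / 1000 = 0.422, -166 mm / 1000 = -0.166, -1.014 rad / 3.1416 = -0.3228.

Request:
arm_command:
  plan:
    - [[0.422,-0.166,-0.055,0,0,-0.3228,-1],[0.422,-0.166,-0.055,0,0,-0.3228,-1],[0.422,-0.166,-0.055,0,0,-0.3228,-1],[0.422,-0.166,-0.055,0,0,-0.3228,-1],[0.422,-0.166,-0.055,0,0,-0.3228,-1],[0.422,-0.166,-0.055,0,0,-0.3228,-1],[0.422,-0.166,-0.055,0,0,-0.3228,-1],[0.422,-0.166,-0.055,0,0,-0.3228,-1],[0.422,-0.166,-0.055,0,0,-0.3228,-1],[0.422,-0.166,-0.055,0,0,-0.3228,-1],[0.422,-0.166,-0.055,0,0,-0.3228,-1],[0.422,-0.166,-0.055,0,0,-0.3228,-1]]

```text
time_s: 1.3
ee_pos: [0.5321, -0.2047, 0.26]
eef_rot: [-3.141, 0.0, 1.386]
force: [-0.7, -0.3, -0.0]
grip_width: 0.0936
grip_force: 0.0
```

```bash
python3 - <<'E'
from h import *
im,d,i=snap('wrist'); cv2.imwrite('pics/w1.png',im); np.savez('w1.npz',im=im,d=d,**i)
plan([.485,.279,.2],86.0/57.2958)
E
```

```text
t 1.35 pos [ 0.532  -0.2049  0.2602] rpy [-3.1409 -0.      1.3854] F [-0.14 -0.77  0.2 ]
shift [ 467.  -135.3   60.3] rot [-0.0006 -0.     -0.1155]
```

View pics/w1.png

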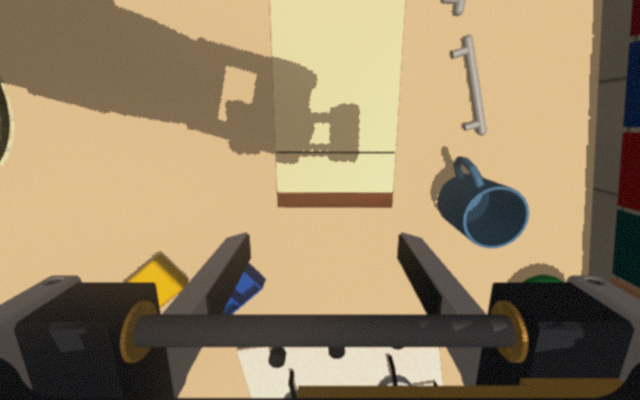

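The wrist view shows the line at row 152 (columns 276–395), the oak edge's outer rim near row 207, and the panel sides at columns 277 and 393.

```bash
cat > panel.py <<'E'
from h import *
def measure(fn,h=None):
    f=np.load(fn); im,d=f['im'],f['d']; I={k:f[k] for k in('fx','fy','cx','cy','world_to_cam')}
    g=im.astype(float).sum(2)
    V,U=np.mgrid[:400,:640]; W=world(I,U,V,d)
    pan=W[155:190,285:385,2]; print('panel z',np.median(pan),pan.std()); h=h or np.median(pan)
    def fit(rows,kind,cols):
        pts=[]
        for u in cols:
            s=g[rows[0]:rows[1],u]
            k=np.clip(s.max()*0+np.median(s)-s,0,None) if kind=='line' else np.clip(np.gradient(s),0,None)
            if kind=='line': k[k<k.max()*.3]=0
            c=int(k.argmax()); a=slice(max(0,c-2),c+3)
            v=(k[a]*np.arange(rows[0],rows[1])[a]).sum()/k[a].sum(); pts.append(ray(I,u,v,h)[:2])
        return np.array(pts)
    L=fit((143,162),'line',range(330,390,1)); L=np.vstack([L,fit((143,162),'line',range(282,300))])
    E=fit((197,218),'edge',range(283,388))
    def side(rows,cols,sg):
        pts=[]
        for v in rows:
            s=np.clip(sg*np.gradient(g[v,cols[0]:cols[1]]+0*1.0),0,None)
            s2=cv2.cvtColor(im[v:v+1],cv2.COLOR_BGR2LAB)[0,cols[0]:cols[1],1].astype(float)
            s=np.abs(np.gradient(g[v,cols[0]:cols[1]])); c=int(s.argmax()); a=slice(max(0,c-2),c+3)
            pts.append(ray(I,(s[a]*np.arange(*cols)[a]).sum()/s[a].sum(),v,h)[:2])
        return np.array(pts)
    S1=side(range(165,190),(265,290),1); S2=side(range(165,190),(383,408),-1)
    S1b=side(range(196,204),(265,290),1); S2b=side(range(196,204),(383,408),-1)
    for n,P in(('line',L),('edge',E),('s1',S1),('s2',S2),('s1oak',S1b),('s2oak',S2b)):
        vx,vy,x,y=cv2.fitLine(np.float32(P*1000),cv2.DIST_HUBER,0,.01,.01).ravel()
        print(n,'mid',round(float(x),2),round(float(y),2),'ang',round(float(np.degrees(np.arctan2(vy,vx))),2))
E
python3 -c "
from panel import *
measure('w1.npz')"
```

```text
panel z 0.035738157035343915 0.03046051881590177
line mid 575.64 -175.68 ang -10.65
edge mid 539.49 -245.97 ang -10.63
s1 mid 468.63 -193.01 ang 78.96
s2 mid 622.76 -223.3 ang 79.47
s1oak mid 462.56 -220.61 ang 77.52
s2oak mid 618.8 -249.71 ang 80.51
```

Scaled: 467 mm / 1000 = 0.467, -135 mm / 1000 = -0.135, -0.116 rad / 3.1416 = -0.0369.

Request:
arm_command:
  plan:
    - [[0.467,-0.135,0.06,0,0,-0.0369,-1],[0.467,-0.135,0.06,0,0,-0.0369,-1],[0.467,-0.135,0.06,0,0,-0.0369,-1],[0.467,-0.135,0.06,0,0,-0.0369,-1],[0.467,-0.135,0.06,0,0,-0.0369,-1],[0.467,-0.135,0.06,0,0,-0.0369,-1],[0.467,-0.135,0.06,0,0,-0.0369,-1],[0.467,-0.135,0.06,0,0,-0.0369,-1],[0.467,-0.135,0.06,0,0,-0.0369,-1],[0.467,-0.135,0.06,0,0,-0.0369,-1],[0.467,-0.135,0.06,0,0,-0.0369,-1],[0.467,-0.135,0.06,0,0,-0.0369,-1]]

```text
time_s: 2.55
ee_pos: [0.4856, 0.279, 0.2002]
eef_rot: [-3.141, 0.001, 1.503]
force: [-0.8, 0.4, 0.3]
grip_width: 0.0942
grip_force: 0.0
```

```bash
python3 - <<'E'
from h import *
im,d,i=snap('wrist'); cv2.imwrite('pics/w2.png',im); np.savez('w2.npz',im=im,d=d,**i)
plan([.485,.279,.2],86.0/57.2958)
m=yellow(im); V,U=np.mgrid[:400,:640]; W=world(i,U,V,d); w=W[m&(W[...,2]>.092)&(W[...,2]<.12)]
print('top',len(w),np.median(w[:,2]),cv2.minAreaRect(np.float32(w[:,:2]*1000)))
E
```

```text
t 2.6 pos [0.4859 0.2785 0.2005] rpy [-3.1415e+00  3.0000e-04  1.5015e+00] F [0.41 0.49 0.2 ]
shift [ 0.5 -1.   0.5] rot [-0.0001  0.0003  0.0005]
top 2801 0.09685619950609559 ((483.86187744140625, 281.49969482421875), (88.41775512695312, 32.83900451660156), 86.18389892578125)
```

View pics/w2.png

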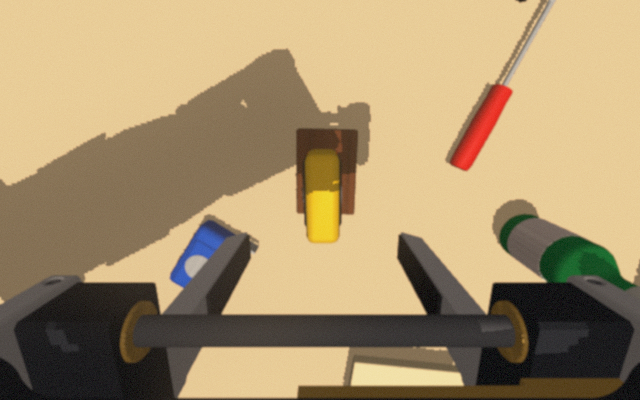

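The tape is under the hand at (322,195), nose towards the bottom of the picture. Going down to grasp.

Scaled: 155 mm / 1000 = 0.155, -1.5 mm / 1000 = -0.0015.

Request:
arm_command:
  plan:
    - [[0.0015,-0.0015,0.04,0,0,0,-1],[0.0015,-0.0015,0.08,0,0,0,-1],[0.0015,-0.0015,0.115,0,0,0,-1],[0.0015,-0.0015,0.14,0,0,0,-1],[0.0015,-0.0015,0.15,0,0,0,-1],[0.0015,-0.0015,0.155,0,0,0,-1],[0.0015,-0.0015,0.155,0,0,0,-1],[0.0015,-0.0015,0.155,0,0,0,0],[0.0015,-0.0015,0.155,0,0,0,0.2],[0.0015,-0.0015,0.155,0,0,0,0.3],[0.0015,-0.0015,0.155,0,0,0,1],[0.0015,-0.0015,0.155,0,0,0,1]]
  squeeze: 15

```text
time_s: 3.8
ee_pos: [0.4842, 0.2816, 0.0456]
eef_rot: [3.141, -0.0, 1.503]
force: [0.9, -0.4, -0.1]
grip_width: 0.0572
grip_force: 0.0
```

Request:
arm_command:
  plan:
    - [[0,0,0,0,0,0,1],[0,0,0,0,0,0,1],[0,0,0,0,0,0,1],[0,0,0,0,0,0,1],[0,0,0,0,0,0,1],[0,0,0,0,0,0,1]]
  squeeze: 50

```text
time_s: 4.4
ee_pos: [0.4842, 0.2815, 0.0454]
eef_rot: [-3.142, -0.0, 1.503]
force: [0.4, -0.8, -0.2]
grip_width: 0.0378
grip_force: 49.9
```

Scaled: -270 mm / 1000 = -0.27, -105 mm / 1000 = -0.105, 0.08 rad / 3.1416 = 0.0255.

Request:
arm_command:
  plan:
    - [[0,0,-0.01,0,0,0,1],[0,0,-0.025,0,0,0,1],[0,0,-0.055,0,0,0,1],[0,0,-0.09,0,0,0,1],[-0.015,0.003,-0.105,0,0,0,1],[-0.045,0.009,-0.105,0,0,0.0064,1],[-0.08,0.016,-0.105,0,0,0.0095,1],[-0.12,0.024,-0.105,0,0,0.0127,1],[-0.16,0.032,-0.105,0,0,0.0159,1],[-0.2,0.039,-0.105,0,0,0.0191,1],[-0.24,0.047,-0.105,0,0,0.0223,1],[-0.27,0.053,-0.105,0,0,0.0255,1]]

```text
time_s: 5.6
ee_pos: [0.5183, 0.0056, 0.1507]
eef_rot: [-3.142, 0.0, 1.421]
force: [0.2, 0.4, -2.7]
grip_width: 0.0381
grip_force: 49.9
```

```bash
python3 - <<'E'
from h import *
plan([.546,-.2068,.150],np.radians(79.36))
E
```

```text
t 5.6 pos [0.5183 0.0056 0.1507] rpy [-3.1415e+00  3.0000e-04  1.4211e+00] F [ 0.18  0.35 -2.71]
shift [-205.9   59.1    0.8] rot [-0.      0.0003  0.036 ]
```

Scaled: -206 mm / 1000 = -0.206, -200 mm / 1000 = -0.2, 0.036 rad / 3.1416 = 0.0115.

Request:
arm_command:
  plan:
    - [[-0.035,0.01,0,0,0,0.0032,1],[-0.075,0.021,0,0,0,0.0064,1],[-0.115,0.033,0,0,0,0.0095,1],[-0.15,0.043,0,0,0,0.0115,1],[-0.18,0.052,0.001,0,0,0.0115,1],[-0.2,0.057,0.001,0,0,0.0115,1],[-0.206,0.059,0.001,0,0,0.0115,1],[-0.206,0.059,0.001,0,0,0.0115,1],[-0.206,0.059,0.001,0,0,0.0115,1]]

```text
time_s: 6.5
ee_pos: [0.5464, -0.2033, 0.1495]
eef_rot: [-3.141, -0.0, 1.387]
force: [0.2, 0.5, -3.1]
grip_width: 0.0375
grip_force: 49.9
```

```bash
python3 - <<'E'
from h import *
V,U=np.mgrid[:400,:640]
o=ctrl.get_obs(); p=o['ee_pos']; a=np.radians(-100.64); u=np.array([np.cos(a),np.sin(a)]); n=np.array([-u[1],u[0]])
plan([.546,-.2068,.150],np.radians(79.36))
print('tcp u,n',p[:2]@u*1000,p[:2]@n*1000)
for c in('wrist','top','scene'):
    im,d,i=snap(c); np.savez(c+'3.npz',im=im,d=d,**i); cv2.imwrite(f'pics/{c}3.png',im)
    W=world(i,U,V,d); m=yellow(im)&(np.linalg.norm(W[...,:2]-p[:2],axis=2)<.075)&(W[...,2]>.1)
    w=W[m]; r=cv2.minAreaRect(np.float32(w[:,:2]*1000)); t=w[w[:,2]>np.percentile(w[:,2],60)]
    print(c,m.sum(),'topz',np.percentile(w[:,2],[5,50,95]).round(4),'u',np.percentile(w[:,:2]@u,[1,99]).round(4),'n',np.percentile(w[:,:2]@n,[1,99]).round(4),r[1],r[2])
a=cv2.imread('pics/top3.png')[130:270,290:470]; b=cv2.imread('pics/scene3.png')[150:290,180:360]
cv2.imwrite('pics/mix3.png',cv2.resize(np.hstack([a,b]),None,fx=2.2,fy=2.2,interpolation=cv2.INTER_CUBIC))
E
```

```text
t 6.5 pos [ 0.5464 -0.2033  0.1495] rpy [-3.1412e+00 -2.0000e-04  1.3871e+00] F [ 0.19  0.5  -3.06]
shift [-3.5  0.2 -0.5] rot [-0.0004 -0.0002  0.0021]
tcp u,n 98.92369716995583 574.5521613080238
wrist 12858 topz [0.1864 0.2012 0.2755] u [0.0538 0.141 ] n [0.5448 0.6128] (84.80327606201172, 102.55467987060547) 42.543548583984375
top 175 topz [0.166  0.1989 0.203 ] u [0.0531 0.0729] n [0.5585 0.588 ] (20.047199249267578, 31.039459228515625) 71.8517074584961
scene 146 topz [0.1507 0.1955 0.2047] u [0.0538 0.1439] n [0.563  0.6047] (32.50368118286133, 90.18524932861328) 3.605865955352783
```

View pics/mix3.png

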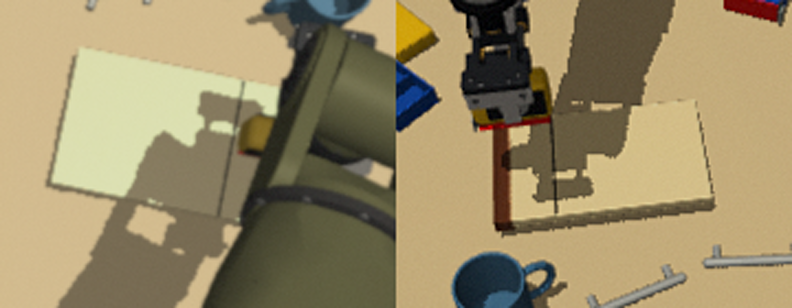

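View pics/wrist3.png

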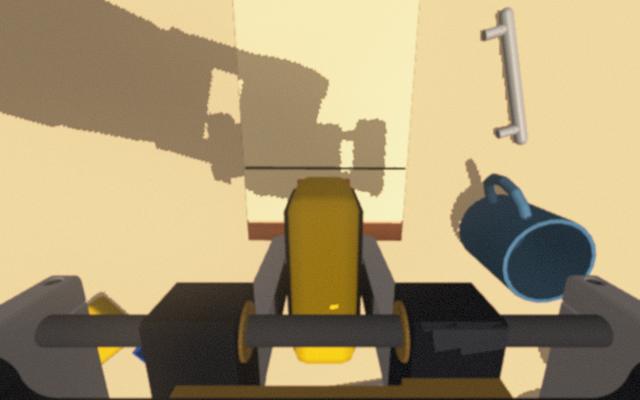

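Case pose matches the TCP to within about 0.5 mm. The scene half of the mix shows the nose over the oak edge. Lowering the hook beyond the edge.

Scaled: 95.5 mm / 1000 = 0.0955, 94 mm / 1000 = 0.094, 0.002 rad / 3.1416 = 0.0006.

Request:
arm_command:
  plan:
    - [[-0.003,0.0004,0.01,0,0,0.0006,1],[-0.0055,0.0004,0.03,0,0,0.0006,1],[-0.0055,0.0004,0.055,0,0,0.0006,1],[-0.0055,0.0004,0.075,0,0,0.0006,1],[-0.0055,0.0004,0.086,0,0,0.0006,1],[-0.0055,0.0004,0.091,0,0,0.0006,1],[-0.0055,0.0004,0.094,0,0,0.0006,1],[-0.0055,0.0004,0.0955,0,0,0.0006,1],[-0.0055,0.0004,0.0955,0,0,0.0006,1],[-0.0055,0.0004,0.0955,0,0,0.0006,1]]

```text
time_s: 7.65
ee_pos: [0.5464, -0.2095, 0.0546]
eef_rot: [3.141, 0.0, 1.385]
force: [0.2, 0.4, -3.4]
grip_width: 0.0381
grip_force: 49.9
```

```bash
python3 - <<'E'
from h import *
o=ctrl.get_obs(); p=o['ee_pos']; a=np.radians(-100.64); u=np.array([np.cos(a),np.sin(a)]); n=np.array([-u[1],u[0]])
print(o['time_s'],'tcp u,n,z',p[:2]@u*1000,p[:2]@n*1000,p[2]*1000,o['force'],o['eef_rot'])
im,d,i=snap('scene'); cv2.imwrite('pics/s4.png',cv2.resize(im[150:270,190:340],None,fx=5,fy=5,interpolation=cv2.INTER_CUBIC))
E
```

```text
7.65 tcp u,n,z 105.02847673177969 575.6597187782634 54.55707780470924 [ 0.209445    0.41725979 -3.40302051] [3.14067334e+00 2.15317866e-04 1.38483050e+00]
```

View pics/s4.png

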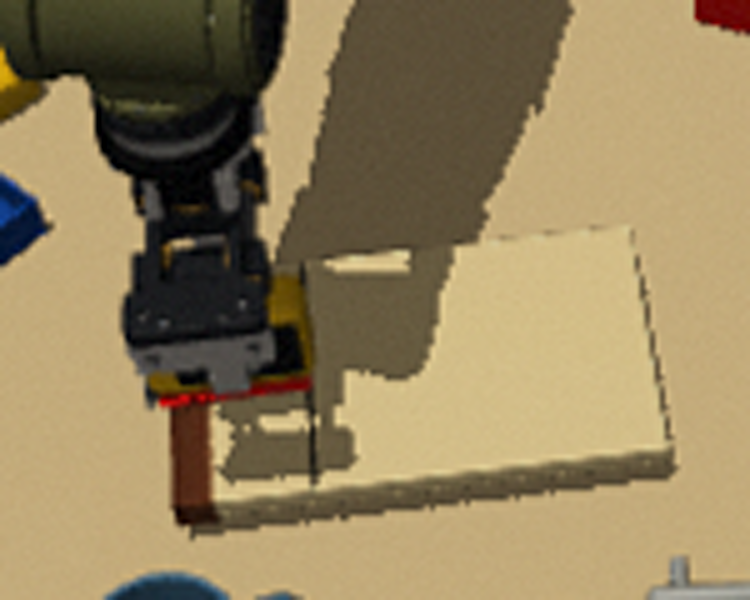

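Scaled: 25 mm / 1000 = 0.025, 22 mm / 1000 = 0.022.

Request:
arm_command:
  plan:
    - [[0,-0.0006,0.0005,0,0,0,1],[0,-0.0006,0.001,0,0,0,1],[0.003,-0.0006,0.001,0,0,0,1],[0.006,-0.0006,0.001,0,0,0,1],[0.009,-0.0006,0.001,0,0,0,1],[0.013,-0.0006,0.001,0,0,0,1],[0.018,-0.0006,0.001,0,0,0,1],[0.022,-0.0006,0.001,0,0,0,1],[0.025,-0.0006,0.001,0,0,0,1],[0.025,-0.0006,0.001,0,0,0,1],[0.025,-0.0006,0.001,0,0,0,1]]

```text
time_s: 8.8
ee_pos: [0.5501, -0.1848, 0.053]
eef_rot: [-3.142, 0.0, 1.385]
force: [-0.9, -4.0, -4.8]
grip_width: 0.0373
grip_force: 49.9
```

Hooked: the spring pull shows as about 4 N. Continuing back.

Scaled: 58 mm / 1000 = 0.058, 56 mm / 1000 = 0.056.

Request:
arm_command:
  plan:
    - [[0.004,0,0,0,0,0,1],[0.01,0,0,0,0,0,1],[0.016,0,0,0,0,0,1],[0.022,0,0,0,0,0,1],[0.028,0,0,0,0,0,1],[0.034,0,0,0,0,0,1],[0.04,0,0,0,0,0,1],[0.046,0,0,0,0,0,1],[0.052,0,0,0,0,0,1],[0.056,0,0,0,0,0,1],[0.058,0,0,0,0,0,1],[0.058,0,0,0,0,0,1]]

```text
time_s: 10.0
ee_pos: [0.5608, -0.1275, 0.0529]
eef_rot: [-3.141, 0.0, 1.385]
force: [-3.3, -4.5, -3.5]
grip_width: 0.0377
grip_force: 49.9
```

```bash
python3 - <<'E'
from h import *
o=ctrl.get_obs(); p=o['ee_pos']; a=np.radians(-100.64); u=np.array([np.cos(a),np.sin(a)]); n=np.array([-u[1],u[0]])
print(o['time_s'],'tcp u,n,z',p[:2]@u*1000,p[:2]@n*1000,p[2]*1000,o['force'],o['eef_rot'])
im,d,i=snap('scene'); im2,_,_=snap('top')
cv2.imwrite('pics/s5.png',np.hstack([cv2.resize(im[160:270,215:315],None,fx=5,fy=5,interpolation=cv2.INTER_CUBIC),cv2.resize(im2[155:265,370:430],None,fx=5,fy=5,interpolation=cv2.INTER_CUBIC)]))
cv2.imwrite('pics/s5raw.png',im)
E
```

```text
10.0 tcp u,n,z 21.789172021488625 574.6946106883095 52.88255063273336 [-3.25197581 -4.5423437  -3.49474089] [-3.14131560e+00  1.50233007e-05  1.38500784e+00]
```

View pics/s5.png

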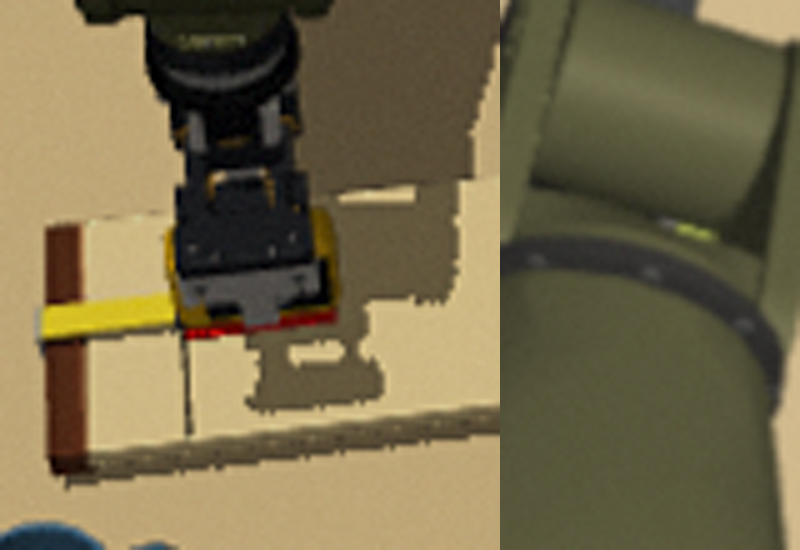

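The scene crop shows the blade hooked over the oak edge, with the red plate's nose end at about x=187 next to the line. I'll refine the nose-to-TCP offset from the saved wrist view before pressing.

```bash
python3 - <<'E'
from h import *
a=np.radians(-100.64); u=np.array([np.cos(a),np.sin(a)]); n=np.array([-u[1],u[0]])
V,U=np.mgrid[:400,:640]
f=np.load('wrist3.npz'); im,d=f['im'],f['d']; I={k:f[k] for k in('fx','fy','cx','cy','world_to_cam')}
W=world(I,U,V,d); y=yellow(im); uu=W[...,:2]@u*1000; nn=W[...,:2]@n*1000; z=W[...,2]*1000
for v in list(range(172,186,2))+list(range(336,366,3)):
    m=y[v]&(abs(nn[v]-574.6)<10); 
    if m.sum(): print(v,m.sum(),'u',np.median(uu[v][m]).round(1),'z',np.median(z[v][m]).round(1))
g=im.astype(float).sum(2); P=[]
for c in list(range(255,283))+list(range(362,400)):
    s=g[160:177,c]; k=np.clip(np.median(s)-s,0,None); k[k<k.max()*.4]=0; v=(k*np.arange(160,177)).sum()/k.sum(); P.append(ray(I,c,v,.0357)[:2]@u*1000)
print('line u wrist3',np.median(P),np.std(P))
# scene now
im,d,i=snap('scene'); h=cv2.cvtColor(im,cv2.COLOR_BGR2HSV)
red=((h[...,0]<6)|(h[...,0]>174))&(h[...,1]>200)&(h[...,2]>100)&(U>245)&(U<290)&(V>215)&(V<235)
vs,us=np.nonzero(red)
for z0 in (.038,.040):
    q=np.array([ray(i,c,r,z0)[:2] for c,r in zip(us,vs)])*1000; print('red',z0,len(q),(q@u).min(),(q@u).max(),np.percentile(q@n,[5,50,95]))
g=im.astype(float).sum(2); P=[]
for r in range(232,246):
    s=g[r,246:258]; k=np.clip(np.median(s)-s,0,None); k[k<k.max()*.4]=0; c=(k*np.arange(246,258)).sum()/k.sum(); P.append(ray(i,c,r,.0357)[:2]@u*1000)
print('line u scene',np.round(P,1))
for r in range(222,230): print(r,im[r,248:258].tolist())
E
```

```text
178 33 u 54.0 z 155.0
180 35 u 54.0 z 161.2
182 36 u 54.0 z 166.9
184 38 u 54.0 z 172.1
348 41 u 131.9 z 201.8
351 40 u 134.0 z 201.5
354 40 u 135.8 z 201.5
357 39 u 137.6 z 201.5
360 38 u 140.3 z 200.6
363 32 u 143.4 z 199.2
line u wrist3 66.4483016874681 0.14006689705777742
red 0.038 15 -4.934832923289011 61.697635034029254 [585.08682716 586.81123195 588.60237324]
red 0.04 15 -4.964636415386439 61.532728533323 [586.5837227  588.30463112 590.09214071]
line u scene [66.4 66.7 65.7 65.9 66.1 66.2 66.4 66.5 66.7 66.8 67.  67.1 66.3 66.4]
222 [[38, 190, 208], [33, 145, 165], [0, 72, 98], [5, 77, 105], [11, 76, 101], [14, 78, 102], [2, 75, 104], [2, 70, 93], [9, 29, 35], [6, 1, 3]]
223 [[37, 198, 219], [38, 175, 196], [21, 61, 79], [1, 78, 105], [7, 76, 104], [0, 73, 97], [4, 75, 100], [5, 72, 98], [10, 58, 80], [16, 22, 23]]
224 [[42, 141, 160], [32, 117, 135], [26, 29, 31], [9, 51, 64], [5, 80, 104], [9, 81, 101], [5, 77, 98], [8, 76, 95], [8, 70, 88], [9, 41, 71]]
225 [[53, 87, 98], [51, 76, 86], [29, 24, 22], [23, 25, 32], [10, 36, 71], [0, 39, 83], [7, 36, 91], [2, 31, 86], [7, 31, 89], [2, 20, 85]]
226 [[113, 158, 178], [64, 91, 101], [86, 118, 132], [46, 63, 72], [6, 4, 97], [8, 7, 172], [6, 5, 115], [6, 0, 172], [2, 1, 112], [6, 7, 191]]
227 [[134, 186, 207], [122, 172, 193], [117, 168, 185], [27, 39, 51], [2, 1, 90], [13, 18, 145], [18, 24, 91], [19, 24, 118], [17, 29, 82], [36, 47, 127]]
228 [[135, 189, 209], [133, 189, 209], [123, 176, 197], [46, 66, 75], [71, 99, 119], [121, 172, 197], [117, 167, 187], [116, 166, 184], [118, 170, 187], [116, 168, 184]]
229 [[134, 186, 207], [136, 189, 210], [124, 175, 195], [55, 76, 85], [78, 114, 127], [138, 196, 213], [133, 189, 209], [137, 190, 210], [134, 188, 208], [137, 190, 209]]
```

Line u = 66.4 agrees in all three measurements. The nose is at about 68.7, so I'll back off 2.3 mm more and then come down slowly.

Scaled: 2.3 mm / 1000 = 0.0023, 1.5 mm / 1000 = 0.0015.

Request:
arm_command:
  plan:
    - [[0.0012,0,0,0,0,0,1],[0.0023,0,0,0,0,0,1],[0.0023,0,0,0,0,0,1],[0.0023,0,0.0005,0,0,0,1],[0.0023,0,0.001,0,0,0,1],[0.0023,0,0.0015,0,0,0,1],[0.0023,0,0.002,0,0,0,1],[0.0023,0,0.0023,0,0,0,1],[0.0023,0,0.0023,0,0,0,1]]

```text
time_s: 11.05
ee_pos: [0.5615, -0.1256, 0.0508]
eef_rot: [3.141, 0.0, 1.385]
force: [-0.6, -5.4, -1.1]
grip_width: 0.0375
grip_force: 49.9
```

Scaled: 2 mm / 1000 = 0.002, 1.5 mm / 1000 = 0.0015.

Request:
arm_command:
  plan:
    - [[0,0,0.0005,0,0,0,1],[0,0,0.001,0,0,0,1],[0,0,0.0015,0,0,0,1],[0,0,0.002,0,0,0,1],[0,0,0.002,0,0,0,1]]

```text
time_s: 11.55
ee_pos: [0.5616, -0.1256, 0.0496]
eef_rot: [3.141, 0.0, 1.385]
force: [-5.5, -4.3, 8.0]
grip_width: 0.0378
grip_force: 49.9
```

Scaled: 1.5 mm / 1000 = 0.0015, 1 mm / 1000 = 0.001.

Request:
arm_command:
  plan:
    - [[0,0,0.0005,0,0,0,1],[0,0,0.001,0,0,0,1],[0,0,0.0015,0,0,0,1],[0,0,0.0015,0,0,0,1]]

```text
time_s: 11.95
ee_pos: [0.5616, -0.1256, 0.0481]
eef_rot: [3.141, 0.0, 1.385]
force: [-4.7, -4.7, 7.7]
grip_width: 0.0377
grip_force: 49.9
```

```bash
python3 - <<'E'
from h import *
o=ctrl.get_obs(); p=o['ee_pos']; a=np.radians(-100.64); u=np.array([np.cos(a),np.sin(a)]); n=np.array([-u[1],u[0]])
print(o['time_s'],'tcp u,n,z',p[:2]@u*1000,p[:2]@n*1000,p[2]*1000,o['force'],o['eef_rot'])
E
```

```text
11.95 tcp u,n,z 19.787021111678932 575.1065123020394 48.10709470410403 [-4.66668725 -4.71022559  7.740853  ] [3.14065341e+00 2.00242087e-04 1.38481557e+00]
```

Scaled: 1.2 mm / 1000 = 0.0012, 0.8 mm / 1000 = 0.0008.

Request:
arm_command:
  plan:
    - [[0,0,0.0004,0,0,0,1],[0,0,0.0008,0,0,0,1],[0,0,0.0012,0,0,0,1],[0,0,0.0012,0,0,0,1]]

```text
time_s: 12.35
ee_pos: [0.5616, -0.1256, 0.0469]
eef_rot: [3.141, 0.0, 1.385]
force: [-5.0, -4.1, 8.1]
grip_width: 0.0378
grip_force: 49.9
```

Scaled: 0.8 mm / 1000 = 0.0008, 0.4 mm / 1000 = 0.0004.

Request:
arm_command:
  plan:
    - [[0,0,0.0004,0,0,0,1],[0,0,0.0008,0,0,0,1],[0,0,0.0008,0,0,0,1]]

```text
time_s: 12.65
ee_pos: [0.5616, -0.1256, 0.0464]
eef_rot: [3.141, 0.0, 1.385]
force: [-7.2, -3.7, 10.4]
grip_width: 0.0379
grip_force: 49.9
```

Starting to rise. Continue in small steps until it reads about 22 N.

Scaled: 0.6 mm / 1000 = 0.0006, 0.3 mm / 1000 = 0.0003.

Request:
arm_command:
  plan:
    - [[0,0,0.0003,0,0,0,1],[0,0,0.0006,0,0,0,1],[0,0,0.0006,0,0,0,1]]

```text
time_s: 12.95
ee_pos: [0.5616, -0.1256, 0.0462]
eef_rot: [3.14, 0.0, 1.385]
force: [-7.6, -1.9, 15.7]
grip_width: 0.0377
grip_force: 50.0
```

Scaled: 0.6 mm / 1000 = 0.0006, 0.3 mm / 1000 = 0.0003.

Request:
arm_command:
  plan:
    - [[0,0,0.0003,0,0,0,1],[0,0,0.0006,0,0,0,1],[0,0,0.0006,0,0,0,1]]

```text
time_s: 13.25
ee_pos: [0.5616, -0.1256, 0.046]
eef_rot: [3.14, 0.0, 1.385]
force: [-10.4, -1.4, 20.7]
grip_width: 0.0378
grip_force: 50.0
```

Scaled: 0.3 mm / 1000 = 0.0003.

Request:
arm_command:
  plan:
    - [[0,0,0.0003,0,0,0,1],[0,0,0.0003,0,0,0,1],[0,0,0.0003,0,0,0,1]]

```text
time_s: 13.55
ee_pos: [0.5617, -0.1256, 0.0459]
eef_rot: [3.14, 0.001, 1.385]
force: [-12.3, -2.2, 21.3]
grip_width: 0.038
grip_force: 50.0
```

Scaled: -1.1 mm / 1000 = -0.0011, -0.8 mm / 1000 = -0.0008.

Request:
arm_command:
  plan:
    - [[0,-0.0002,-0.0004,0,0,0,1],[0,-0.0004,-0.0008,0,0,0,1],[0,-0.0005,-0.0011,0,0,0,1],[0,-0.0005,-0.0011,0,0,0,1]]

```text
time_s: 13.95
ee_pos: [0.5617, -0.1257, 0.0459]
eef_rot: [3.139, 0.0, 1.385]
force: [-1.4, -4.7, 7.3]
grip_width: 0.0378
grip_force: 50.0
```

Scaled: -0.5 mm / 1000 = -0.0005.

Request:
arm_command:
  plan:
    - [[0,0,-0.0005,0,0,0,1],[0,0,-0.0005,0,0,0,1]]
  squeeze: 10

```text
time_s: 14.15
ee_pos: [0.5615, -0.1255, 0.0459]
eef_rot: [3.14, 0.0, 1.385]
force: [1.7, -6.1, 2.6]
grip_width: 0.0381
grip_force: 10.0
```

Request:
arm_command:
  plan:
    - [[0,0,0,0,0,0,0.1],[0,0,0,0,0,0,0],[0,0,0,0,0,0,-0.2],[0,0,0,0,0,0,-0.4],[0,0,0,0,0,0,-0.4],[0,0,0,0,0,0,-0.4],[0,0,0,0,0,0,-0.4]]

```text
time_s: 14.85
ee_pos: [0.5608, -0.1253, 0.0452]
eef_rot: [-3.142, -0.0, 1.385]
force: [0.0, -0.2, -1.0]
grip_width: 0.0654
grip_force: 0.0
```

Scaled: -215 mm / 1000 = -0.215, -170 mm / 1000 = -0.17.

Request:
arm_command:
  plan:
    - [[0,0,-0.01,0,0,0,-0.4],[0,0,-0.04,0,0,0,-0.4],[0,0,-0.08,0,0,0,-0.4],[0,0,-0.125,0,0,0,-0.4],[0,0,-0.17,0,0,0,-0.4],[0,0,-0.215,0,0,0,-0.4],[0,0,-0.215,0,0,0,-0.4],[0,0,-0.215,0,0,0,-0.4]]

```text
time_s: 15.65
ee_pos: [0.5608, -0.1254, 0.2613]
eef_rot: [3.14, 0.0, 1.385]
force: [0.0, -0.2, -1.0]
grip_width: 0.0662
grip_force: 0.0
```

```bash
python3 - <<'E'
from h import *
a=np.radians(-100.64); u=np.array([np.cos(a),np.sin(a)]); n=np.array([-u[1],u[0]])
V,U=np.mgrid[:400,:640]
o=ctrl.get_obs(); print(o['time_s'],o['ee_pos'],o['force'])
im,d,i=snap('wrist'); s,sd,si=snap('scene')
cv2.imwrite('pics/s6.png',np.vstack([cv2.resize(im[100:300,220:420],(400,400)),np.zeros((0,400,3),np.uint8)])) 
a1=cv2.resize(s[170:270,205:305],None,fx=4,fy=4,interpolation=cv2.INTER_CUBIC); b=cv2.resize(im[90:290,220:420],(400,400))
cv2.imwrite('pics/s6.png',np.hstack([a1,b]))
for nm,m_,d_,i_ in(('wrist',im,d,i),('scene',s,sd,si)):
    W=world(i_,U,V,d_); uu=W[...,:2]@u*1000; nn=W[...,:2]@n*1000; z=W[...,2]*1000
    y=yellow(m_)&(z>42)&(z<120)&(abs(uu-20)<60)&(abs(nn-574)<40)
    t=y&(z>np.percentile(z[y],50)); w=W[t]
    print(nm,y.sum(),'topz',np.percentile(z[y],[50,95]).round(1),'u',np.percentile(uu[y],[1,50,99]).round(1),'n top',np.percentile(nn[t],[2,50,98]).round(1),cv2.minAreaRect(np.float32(W[y&(z>93)][:,:2]*1000)) if (y&(z>93)).sum()>5 else '')
    if nm=='wrist':
        b=y&(z<90)&(z>55)&(uu<10); print('back u',b.sum(),np.median(uu[b]))
        t=y&(z>95)&(uu>-10)&(uu<52)
        # heading from edges of the top
        L=[];Rr=[]
        for r in np.unique(np.nonzero(t)[0]):
            c=np.nonzero(t[r])[0]; L.append(W[r,c[0],:2]*1000); Rr.append(W[r,c[-1],:2]*1000)
        mid=np.float32((np.array(L)+np.array(Rr))/2); vx,vy,_,_=cv2.fitLine(mid,cv2.DIST_HUBER,0,.01,.01).ravel(); print('heading',np.degrees(np.arctan(vy/vx)))
E
```

```text
15.65 [ 0.56083002 -0.12537547  0.26129988] [ 0.00613655 -0.16055797 -0.98978702]
wrist 2113 topz [97.2 98.8] u [-25.   16.1  63.1] n top [562.6 574.4 585.8] ((560.5390625, -126.28056335449219), (88.7822036743164, 32.598636627197266), 78.68205261230469)
back u 44 -24.99804143129505
heading 80.04325
scene 440 topz [ 97.1 101.3] u [-23.9  29.9  77.1] n top [562.3 576.9 590.2] ((562.658447265625, -126.50426483154297), (89.95426940917969, 32.634429931640625), 79.63760375976562)
```

View pics/s6.png

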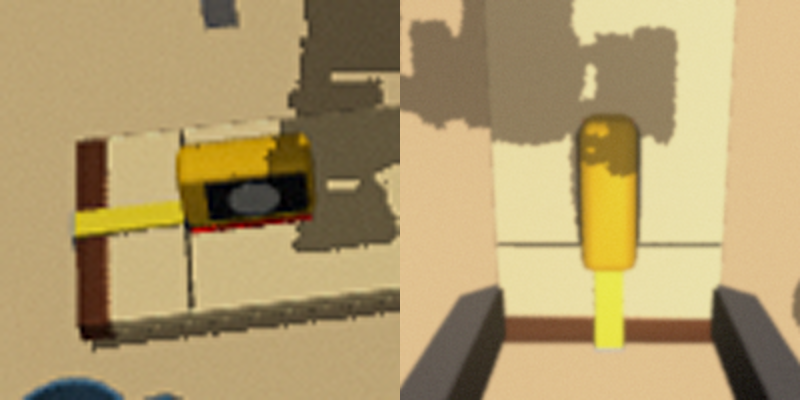

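The tape stands locked with its blade hooked over the oak (left crop, hook at about (75,222)). The nose is within about 0.6 mm of the line, and the heading matches the panel's to under 1°. Handing in.

```bash
python3 -c "
from station import ctrl
print(ctrl.hand_in())"
```

```text
the job is handed in; nothing more can be done
None
```

The job is handed in: the tape is locked and hooked over the oak edge, standing square on the drawer front with its nose within about 0.6 mm of the line and the gripper clear of it, at about 16 s of the allowed 54 s.

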